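Latch the exhibit spotlight onto its anchor pin

ROBOT

A 6-joint arm with a two-finger parallel gripper is mounted at the origin on the work surface. World frame = base frame: x ahead of the robot, y to its left, z up, the work surface at z = 0. Lengths are in m, angles in degrees, forces in N, time in s.
With the tool pointing down it reaches from about 0.35 to 0.875 m from the base axis. Payload 4.2 kg.
Tool frame: the origin (TCP) lies on the centre line of the jaws, within the pads' length; the fingertips stand 19 mm ahead of it and the grasp point (between the pads) is the TCP; x points along the fingers, y is the direction in which the jaws open and shut, and the axes are right-handed (so a half turn about x gives the same grasp; the last joint's range is limited). The gripper opens to 87 mm and grips with 3 to 60 N. Pads are 19 mm wide; open, the fingers measure 117 mm over their backs; the gripper's body (75 mm by 190 mm) begins 51 mm behind the grasp point.
Start: joints at [82.197, 22.042, 0.453, 0, -68.411, -14.817], TCP at [0.24, 0.577, 0.242] pointing down, gripper open.
Joint ranges: [-179.83, 179.83], [-69.29, 118.12], [-61.27, 80.66], [-181.25, 117.63], [-171.15, -9.14], [-177.46, 177.46]. Speed limits (degrees/s): [159.86, 159.86, 180, 180, 180, 180].

INTERFACE

Orientations are given as a 3x3 rotation matrix whose columns are the frame's x, y, z axes.
In Python, from station import * gives the robot as it stands.
- The arm moves only by the shell command python3 -m creep 'ROWS'. ROWS is JSON, a list of rows, each a list of 5 numbers: the opening, from 0 (shut) to 1 (fully open), then the shift along the world's x, y, z in mm, then the turn about the world's z in rad. In form: [[jaw, x, y, z, turn], ...]. A call has exactly 8 rows; each row is the pose to reach, as a shift and turn from the pose measured when the call began; what a row does not reach only later rows make up. A row lasts 1/10 s, in which the tool goes at most 50 mm and 8.59 degrees, less where a joint would pass 70% of its speed; a pose out of reach is approached as far as the arm can. A call with a gripper value outside its range is refused whole. The fingers move at their own pace and stop on an object; the grip force is fixed at half the most. Time passes only in rows, so rows that repeat a pose let the fingers close, or fill a call up. It gives the time, the measured TCP pose, the force and the opening at its end, in the units of the state.
- sense(): the state, without advancing time (a new reading comes with each control period).
- capture(name): name is "scene" or "top"; returns a dict with "image" (480x640x3 uint8, blue, green, red), "z_map" (480x640 float32, m along the optical axis (not along the pixel's ray), 0 where there is no reading), "mtx" (3x3 intrinsics, pixels), "eye" and "attitude" of the camera in the world. Camera axes: x right, y up, looking along -z (the intrinsics and any distortion apply to the point x, -y, -z); pixel columns grow to the right and rows downward; lengths in m; the calibration is good to about 2 mm. A picture is of the moment at which its call begins.
- finish_job(): hands the job in, once; it reports no verdict.
Trained networks look in a picture, given as the dict that the camera call returned (one of the last four; its "shot" number tells which), for a name from the list of things; names that differ only in an ending like _2 or _b are one class to them, and where a whole thing is asked for, a point or a joint stands for the part that bears it (a point fixed in the world has none). Each returns a list of dicts, best first, with "confidence" (0 to 1); they miss things now and then, are a little off and sometimes report something else, mostly with a low value. They report only what shows in the picture. A call takes as long as a camera call.
- look_for(picture, thing): "box" ([left, top, right, bottom] in pixels, round what is visible of it).
- mark_of(picture, thing): "centre" ([column, row] in pixels: a listed point, or the origin of a listed thing).
The state is a dict: "time_s": time; "joints": joint angles; "joint_velocities": joint speeds; "effort": joint torques, N m; "tcp_pos": TCP position; "ee_rot": TCP orientation; "wrist_force": force on the tool from outside, world axes, zero at the start; "moment": the same for the moment, N m; "gripper_width": opening from 0.0 (shut) to 1.0 (fully open).
Only numpy, scipy, OpenCV 4.12 (cv2) and the standard library are available. Lean on these libraries where they do the work, as an engineer would, in place of code of your own. Each camera call takes 0.05 s, during which the arm holds its last target.

TASK

Fit the black spotlight with the red grip block to the display deck: pick it up by the red block, set it flat on the deck with its hook mouth facing the steel pin, and slide it on until the pin has gone right past the orange safety latch and the latch has sprung shut behind it. Then prove it by pulling it back against the shut latch with about 1 kg (10 N) for a moment, and let go, leaving it latched, flat and still on the deck. Never push or pull the sprung pin with more than about 2 kg (20 N), and leave the other things on the table where they are.

Things in the scene. Friction and masses are not known exactly. Their poses are not given: they have to be found in the camera images.
- lamp: Spotlight to fit, 0.4 to 0.7 kg: grey steel foot 14 mm thick, flat on the table, red grip block and, at the tail, a black barrel lamp. Origin: underside of the foot, where the pin's axis is once the pin sits at the bottom of the mouth. +x: the way the mouth opens, +z up. Foot: x -195 (tail) to +51 mm (lips), 50 mm wide, at the hook y -28 to +36 mm. Lamp: behind x = -135 mm, top at 135 mm.
- lamp_grip (a point): Centre of the red grip block of the spotlight, 65 mm behind the spotlight's origin, 37 mm above the foot's underside. The block is 50 mm long (x), 24 mm wide (y) and stands from 14 to 60 mm above the underside: grasp it across y.
- lamp_mouth (a point): Middle of the mouth between the lips of the spotlight's hook, 45 mm ahead (+x) of its origin, 7 mm above the underside. The lips flare to about 30 mm, then the throat is 20 mm wide, centred on y = 0; its bottom is at x = -8 mm. The orange latch bars it at x = 19 to 26 mm.
- latch (a joint): Orange sprung latch across the throat: angle in rad, 0 = shut, positive = swung inward (to at most 1.35); the spring drives it shut. Pivot at x = 22.5, y = +16.5 mm of the spotlight, reaching to y = -4.5 mm. The pin presses it aside to about 1.1 rad (a push of 12 to 17 N) and it springs shut when the pin is 1 to 3 mm from the bottom of the mouth. Shut, it leaves the pin 11 mm of play.
- anchor: Aluminium deck plate fixed to the table, 120 mm wide, from x = -200 to +110 mm, top 8 mm above the table. It carries the steel pin and, beyond it, a blue spring housing (x = +70 to +110 mm, 42 mm high). Origin: on the table below the axis of the pin at zero travel. +x: the way the spotlight is pushed onto the pin.
- pin_mid (a point): Upright steel pin, 16 mm diameter; this point is on its axis 15 mm above the table and moves with it. Its round head (26 mm diameter, 30 to 37 mm above the table, flat bar to the housing) keeps the hook from being dropped over it; the 14 mm foot, lying on the deck, slides freely beneath.
- pin (a joint): Travel of the sprung, stiff-sliding pin along the deck's +x in m: positive = pushed in, negative = drawn out (14 mm at most either way). It moves at about 7 N plus 1.4 N per mm from zero, and stays up to 5 mm displaced when let go; it starts 1 to 4 mm drawn out. The hook shifts it by some mm: where it was measured is not where it ends.
- spare_lamp: Bystander: grey spotlight on a round white foot of 100 mm diameter, 150 mm high, no hook. It may stand on either side. Origin under the foot.
- sign: Bystander: blue tent sign, 100 x 90 mm, 85 mm high.
- screwdriver: Bystander: screwdriver lying on the table.
- mug: Bystander: white mug, 90 mm high, 76 mm diameter.
- tape: Bystander: yellow ring of 90 mm diameter, 24 mm high.

How it is judged:
By the outcome, as a careful person would: the job done as asked, in the order asked, and still so for the second after the job is handed in, with the robot touching nothing.
It also fails if it takes over 64 s, if anything falls off the work surface, if the arm or the gripper's body presses on something with over 40 N, if the wrist force passes 120 N, or if a joint passes its speed limit or range.

## Working session

There is one attempt and no reset: what is moved stays moved. The work goes in short steps, Python scripts to look and compute and a shell command to move; the robot and the scene stay as the last step left them, time stands still between calls to the robot, and variables do not carry over. Pictures are saved under pics/ and viewed, and the job is handed in when it is done.

```bash
ls; mkdir -p pics; cat > h.py <<'E'
from station import *
import numpy as np, cv2
def ray(p,c):
    K=np.array(p["mtx"]);u,v=c
    return np.array([(u-K[0,2])/K[0,0],-(v-K[1,2])/K[1,1],-1.0])
def att(p): return np.array(p["attitude"]).reshape(3,3)
def on_z(p,c,z):
    d=att(p)@ray(p,c);e=np.array(p["eye"]);return e+d*(z-e[2])/d[2]
def depth_pt(p,c):
    u,v=int(round(c[0])),int(round(c[1]));return np.array(p["eye"])+att(p)@ray(p,c)*p["z_map"][v,u]
def cloud(p):
    K=np.array(p["mtx"]);v,u=np.mgrid[:480,:640]
    r=np.stack([(u-K[0,2])/K[0,0],-(v-K[1,2])/K[1,1],-np.ones(u.shape)],-1)*p["z_map"][...,None]
    return r@att(p).T+np.array(p["eye"])
def proj(p,X):
    q=att(p).T@(np.array(X)-np.array(p["eye"]));K=np.array(p["mtx"])
    return K[0,0]*q[0]/-q[2]+K[0,2],K[1,1]*-q[1]/-q[2]+K[1,2]
E
python3 - <<'E'
from h import *
np.set_printoptions(precision=4,suppress=True)
print(sense())
for n in ("top","scene"):
    p=capture(n);cv2.imwrite(f"pics/{n}0.png",p["image"]);print(n,{k:v for k,v in p.items() if k not in("image","z_map")})
    for t,z in (("lamp",0),("lamp_grip",.037),("lamp_mouth",.007),("anchor",0),("pin_mid",.015),("spare_lamp",0),("sign",0),("screwdriver",0),("mug",0),("tape",0)):
        for m in mark_of(p,t)[:2]: print(t,m["centre"],m["confidence"],on_z(p,m["centre"],z))
E
```

```text
pics
{'time_s': 0.0, 'joints': array([ 82.1983,  22.0907,   0.3794,  -0.0301, -68.4112, -14.8165]), 'joint_velocities': array([ 0.0404, -0.0742,  0.0983,  0.0329, -0.0302,  0.0432]), 'effort': array([  0.0011, -39.0667,  18.7401,   4.2197,   0.011 ,  -0.0002]), 'tcp_pos': array([0.2401, 0.5764, 0.2405]), 'ee_rot': array([[-0.0008, -0.3848, -0.923 ],
       [-0.0021, -0.923 ,  0.3848],
       [-1.    ,  0.0022, -0.0001]]), 'wrist_force': array([ 0.8133,  0.1425, -0.5185]), 'moment': array([-0.0178, -0.0069,  0.0242]), 'gripper_width': 1.0010694669041467}
top {'mtx': array([[532.4823,   0.    , 325.8481],
       [  0.    , 532.4823, 235.2091],
       [  0.    ,   0.    ,   1.    ]]), 'eye': array([0.3032, 0.0216, 1.3139]), 'attitude': array([[ 0.085 ,  0.9764, -0.1983],
       [-0.9964,  0.084 , -0.0137],
       [ 0.0033,  0.1988,  0.98  ]]), 'shot': 1}
lamp [199.0, 262.0] 0.7 [0.4742 0.3489 0.    ]
lamp [476.0, 273.6] 0.63 [ 0.5041 -0.3399 -0.    ]
lamp_grip [488.0, 298.8] 0.66 [ 0.4403 -0.3601  0.037 ]
lamp_mouth [471.0, 253.2] 0.9 [ 0.5531 -0.3241  0.007 ]
lamp_mouth [370.7, 210.6] 
[... 594 characters left out ...]
1.4059, -0.2182,  0.7797]), 'attitude': array([[ 0.2877, -0.6024,  0.7445],
       [ 0.9577,  0.1867, -0.2191],
       [-0.007 ,  0.7761,  0.6306]]), 'shot': 2}
lamp [152.7, 281.5] 0.81 [ 0.5087 -0.3336  0.    ]
lamp_grip [140.3, 248.7] 0.64 [ 0.4367 -0.3489  0.037 ]
lamp_mouth [159.4, 292.1] 0.89 [ 0.5535 -0.321   0.007 ]
anchor [295.0, 295.3] 0.65 [ 0.6378 -0.0549  0.    ]
anchor [439.3, 219.8] 0.38 [0.4906 0.3439 0.    ]
pin_mid [292.2, 291.4] 0.6 [ 0.6401 -0.0608  0.015 ]
spare_lamp [439.5, 219.7] 0.59 [0.4904 0.3445 0.    ]
screwdriver [214.7, 337.9] 0.66 [ 0.7034 -0.2287  0.    ]
screwdriver [293.1, 290.1] 0.61 [ 0.6219 -0.0549  0.    ]
mug [149.5, 337.2] 0.66 [ 0.6652 -0.3471  0.    ]
```

View pics/top0.png

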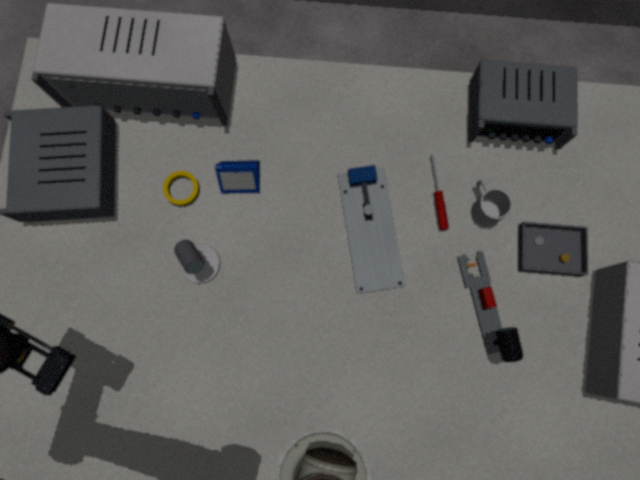

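View pics/scene0.png

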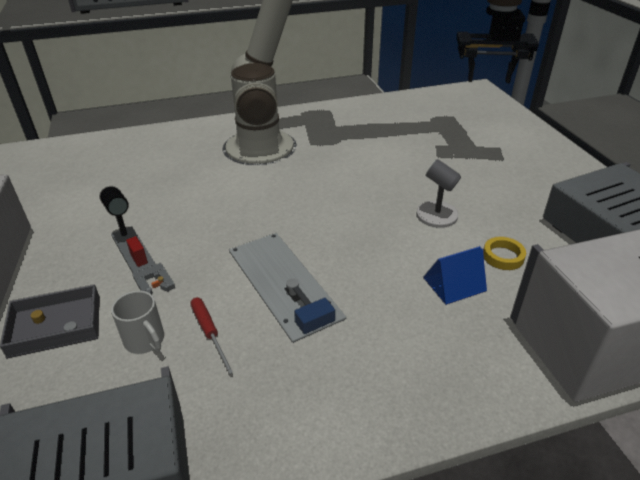

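The top view shows the lamp at about (476,272), hook pointing up and a little left, and the deck spanning (357,292) to (362,175) with the pin near (368,210). The mug is at (490,205), the screwdriver at (438,200) and the spare lamp at (200,262). Next I'll measure the poses precisely.

```bash
cat > meas.py <<'E'
from h import *
np.set_printoptions(precision=4,suppress=True)
def meas(p,tag):
    im=p["image"].astype(int);C=cloud(p);b,g,r=im[...,0],im[...,1],im[...,2]
    out={}
    # red block
    red=(r>90)&(g<60)&(b<60)&(C[...,2]>.05)&(C[...,2]<.08)
    P=C[red];
    if len(P)>10:
        c=cv2.minAreaRect((P[:,:2]*1000).astype(np.float32));print(tag,"red top",len(P),P.mean(0),c)
    # deck by depth height
    x,y,z=C[...,0],C[...,1],C[...,2]
    return C
def lines(p,C,tag):
    pass
if __name__=="__main__":
    for n in("top","scene"):
        p=capture(n);C=meas(p,n)
        x,y,z=C[...,0],C[...,1],C[...,2]
        for nm,lo,hi,bx in(("deck",.005,.03,(.38,.78,-.15,.03)),("foot",.010,.03,(.28,.58,-.42,-.27)),("housing",.035,.06,(.6,.8,-.12,.02)),("blockz",.05,.07,(.40,.48,-.40,-.32)),("table",-.02,.02,(.4,.5,.05,.2))):
            m=(z>lo)&(z<hi)&(x>bx[0])&(x<bx[1])&(y>bx[2])&(y<bx[3])
            P=C[m]
            if len(P)>5: print(n,nm,len(P),"z",np.median(P[:,2]),cv2.minAreaRect((P[:,:2]*1000).astype(np.float32)))
        np.savez(f"{n}.npz",im=p["image"],C=C)
        s=cv2.resize(p["image"][150:370,330:530] if n=="top" else p["image"][170:370,90:360],None,fx=3,fy=3,interpolation=cv2.INTER_CUBIC)
        cv2.imwrite(f"pics/{n}_crop.png",np.clip(s*1.6,0,255).astype(np.uint8)[:600,:800])
E
python3 meas.py
```

```text
top red top 157 [ 0.4428 -0.3567  0.0595] ((442.7804870605469, -356.60760498046875), (44.978843688964844, 20.754690170288086), 17.65869140625)
top deck 4284 z 0.008009993519104697 ((580.0054931640625, -59.763587951660156), (396.6622009277344, 179.75978088378906), 0.2597719132900238)
top foot 1499 z 0.014027168505625687 ((434.05889892578125, -351.658203125), (247.3998565673828, 65.35813903808594), 15.565900802612305)
top housing 534 z 0.04043227615171652 ((684.0786743164062, -46.73359680175781), (123.96480560302734, 70.30706787109375), 13.267817497253418)
top blockz 234 z 0.059150114391965714 ((442.2333679199219, -355.390380859375), (49.857112884521484, 25.291736602783203), 15.928021430969238)
top table 2434 z -0.000716469675357212 ((449.9835510253906, 125.00688171386719), (99.95872497558594, 149.98582458496094), 0.014770107343792915)
scene red top 142 [ 0.4468 -0.3564  0.0608] ((444.99951171875, -356.68963623046875), (47.403419494628906, 22.233699798583984), 17.813377380371094)
scene deck 4907 z 0.009004397745464576 ((577.7300415039062, -63.21129608154297), (393.0326232910156, 172.6873016357422), 0.1449076235294342)
scene foot 1359 z 0.015166259005504168 ((435.664794921875, -355.1629638671875), (251.3506317138672, 64.4127197265625), 16.61351776123047)
scene housing 854 z 0.041533704497209556 ((685.502197265625, -47.46569061279297), (125.8546142578125, 70.18169403076172), 12.05383014678955)
scene blockz 213 z 0.0602127121310877 ((444.3136291503906, -356.9441223144531), (54.48442077636719, 23.791933059692383), 17.353029251098633)
scene table 1596 z 0.0008900139018071518 ((450.0075988769531, 125.01266479492188), (99.84984588623047, 149.578125), 0.017158059403300285)
```

```bash
cat > deck.py <<'E'
import numpy as np,cv2
for n in("top","scene"):
    d=np.load(n+".npz");C=d["C"];x,y,z=C[...,0],C[...,1],C[...,2]
    off={"top":-.0007,"scene":.0009}[n];z=z-off
    roi=(x>.38)&(x<.80)&(y>-.18)&(y<.06)
    m=((z>.004)&(z<.06)&roi).astype(np.uint8)
    m=cv2.morphologyEx(m,cv2.MORPH_OPEN,np.ones((3,3)))
    k,l,s,_=cv2.connectedComponentsWithStats(m);i=1+np.argmax(s[1:,4])
    P=C[(l==i)&(z<.012)][:,:2]*1000
    print(n,"deck",cv2.minAreaRect(P.astype(np.float32)),len(P))
    # trimmed fit: robust edges with angle search
    best=None
    for a in np.arange(5,20,.1):
        t=np.radians(a);u=P@[np.cos(t),np.sin(t)];v=P@[-np.sin(t),np.cos(t)]
        q=np.percentile(v,[1.5,98.5]);qu=np.percentile(u,[.7,99.3])
        w=(q[1]-q[0])*(qu[1]-qu[0])
        if best is None or w<best[0]:best=(w,a,q,qu)
    print(best)
    hs=C[(l==i)&(z>.037)&(z<.05)&(x>.68)][:,:2]*1000
    print("housing",cv2.minAreaRect(hs.astype(np.float32)),len(hs))
    hd=C[(l==i)&(z>.033)&(z<.041)&(x<.67)&(x>.6)][:,:2]*1000
    print("head",hd.mean(0),len(hd))
E
python3 deck.py
```

```text
top deck ((593.345947265625, -68.79426574707031), (310.019775390625, 120.42987823486328), 13.618106842041016) 4055
(np.float64(34666.06731627444), np.float64(13.999999999999968), array([-267.5293674 , -152.26834191]), array([406.23793448, 706.99933381]))
housing ((712.7333374023438, -39.976905822753906), (65.08365631103516, 70.30706787109375), 13.267817497253418) 432
head [644.72118377 -56.32422843] 109
scene deck ((595.3240966796875, -69.20057678222656), (314.3106384277344, 122.52040100097656), 13.409753799438477) 4636
(np.float64(35872.52735664017), np.float64(13.29999999999997), array([-263.83208859, -147.01391694]), array([410.23492267, 717.31495011]))
housing ((713.3541259765625, -41.51822280883789), (68.8948745727539, 70.18169403076172), 12.05383014678955) 622
head [645.29040975 -58.01274915] 149
```

View pics/top_crop.png

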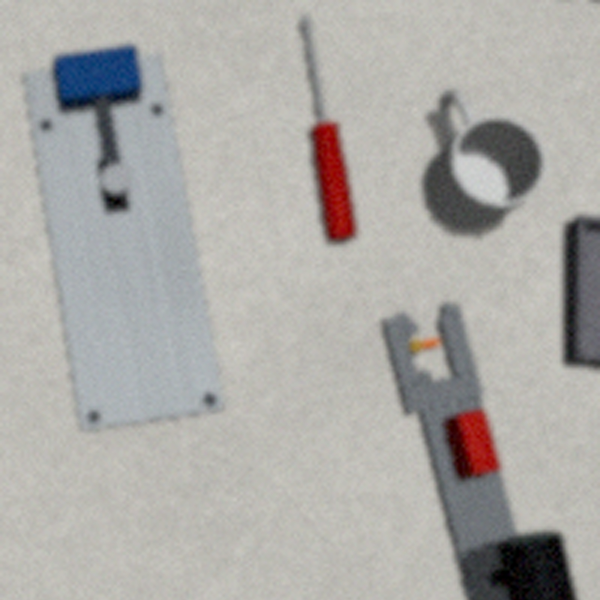

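View pics/scene_crop.png

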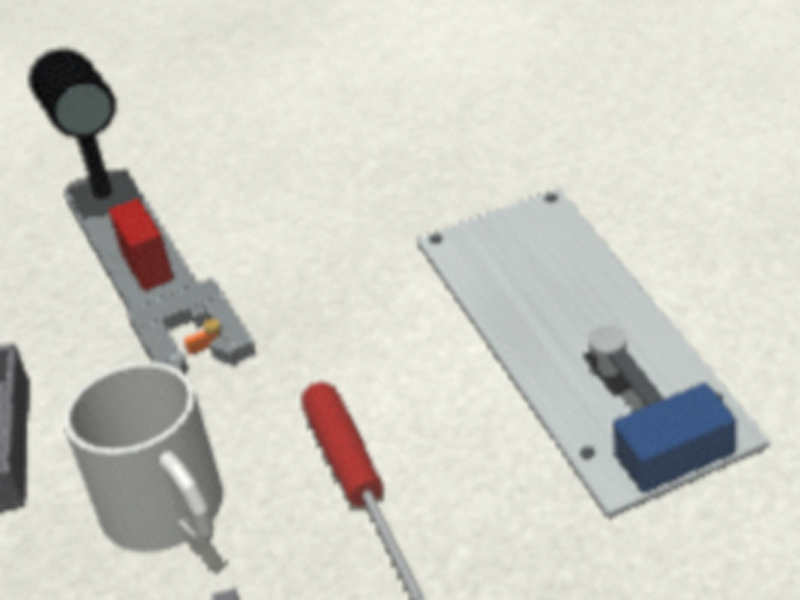

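Fused estimates: the lamp yaw is about 16° with the grip at (443,-356), and the deck yaw is about 13.6° with its origin at (638,-58). I'll carry the arm over on an arc at z=0.24, turning -141° in total.

```bash
python3 -m creep '[[1,25,-41,0,-0.14],[1,50,-82,0,-0.28],[1,75,-123,0,-0.42],[1,100,-164,0,-0.56],[1,125,-205,0,-0.7],[1,150,-246,0,-0.84],[1,175,-287,0,-0.98],[1,200,-327,0,-1.12]]'
python3 -m creep '[[1,4,-45,0,-0.14],[1,8,-90,0,-0.28],[1,12,-135,0,-0.42],[1,16,-180,0,-0.56],[1,20,-225,0,-0.7],[1,24,-270,0,-0.84],[1,28,-315,0,-0.98],[1,30,-340,0,-1.12]]'
```

```text
time_s: 2.0
tcp_pos: [0.441, 0.2481, 0.242]
ee_rot: [[0.001, -0.999, -0.051], [0.001, -0.051, 0.999], [-1.0, -0.001, 0.001]]
wrist_force: [1.1, 0.9, 0.3]
gripper_width: 1.005
time_s: 2.8
tcp_pos: [0.4709, -0.0945, 0.2422]
ee_rot: [[0.001, -0.474, 0.881], [-0.001, 0.881, 0.474], [-1.0, -0.001, 0.001]]
wrist_force: [0.2, 1.0, 0.2]
gripper_width: 1.001
```

```bash
python3 -m creep '[[1,-4,-45,0,-0.107],[1,-9,-90,0,-0.214],[1,-14,-135,0,-0.214],[1,-19,-180,-10,-0.214],[1,-24,-225,-20,-0.214],[1,-28,-261,-40,-0.214],[1,-28,-261,-60,-0.214],[1,-28,-261,-82,-0.214]]'
python3 - <<'E'
from h import *
s=sense();R=s["ee_rot"];print(s["tcp_pos"],np.degrees(np.arctan2(R[1,1],R[0,1])),s["joints"])
for n in("top","scene"):
    p=capture(n);c=p["image"][200:400,400:640] if n=="top" else p["image"][100:340,30:330]
    cv2.imwrite(f"pics/{n}1.png",np.clip(cv2.resize(c,None,fx=2.5,fy=2.5,interpolation=2)*1.5,0,255))
    print([(m["centre"],m["confidence"],on_z(p,m["centre"],.037)) for m in mark_of(p,"lamp_grip")[:1]])
E
```

```text
time_s: 3.6
tcp_pos: [0.4425, -0.357, 0.1595]
ee_rot: [[0.002, -0.273, 0.962], [-0.001, 0.962, 0.273], [-1.0, -0.002, 0.001]]
wrist_force: [0.8, 0.3, -0.2]
gripper_width: 0.998
[ 0.44250575 -0.35699809  0.15948406] 105.85127709590272 [-2.25577702e+01  2.06920699e+01 -1.43501273e+01  3.25710408e-02
 -5.48374649e+01 -5.16096174e+01]
[([367.3, 208.3], 0.23, array([ 0.63806812, -0.05694948,  0.037     ]))]
[([137.2, 249.6], 0.88, array([ 0.43787461, -0.35543548,  0.037     ]))][ WARN:0@1.008] global loadsave.cpp:1063 imwrite_ Unsupported depth image for selected encoder is fallbacked to CV_8U.
```

View pics/scene1.png

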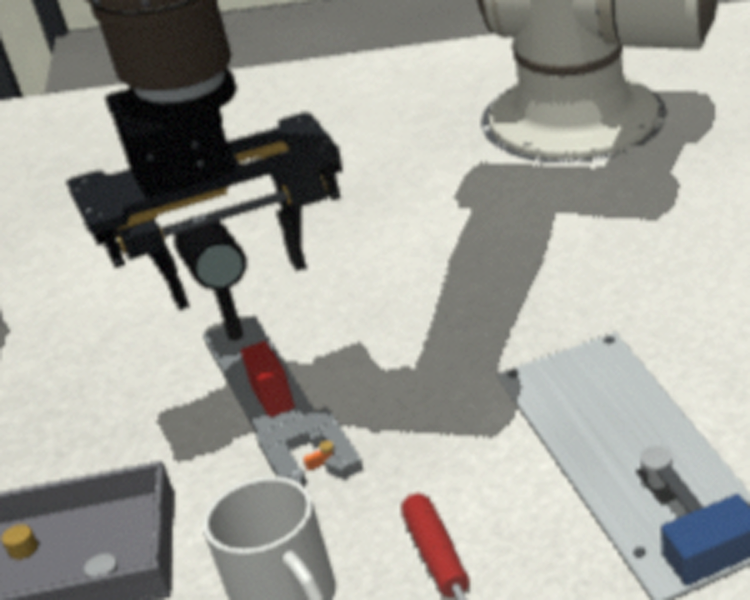

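View pics/top1.png

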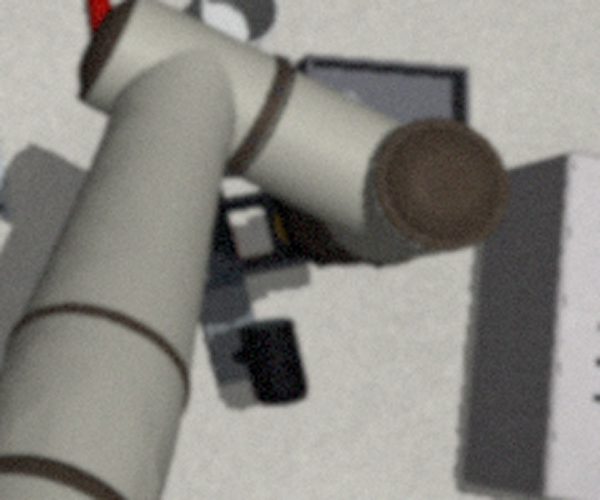

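The jaws straddle the red block (scene view, block at about (265,380) in the crop), and the barrel is clear of the body. Going down.

```bash
python3 -m creep '[[1,0,0,-20,0],[1,0,0,-40,0],[1,0,0,-60,0],[1,0,0,-80,0],[1,0,0,-95,0],[1,0,0,-108,0],[1,0,0,-119,0],[1,0,0,-119,0]]'
python3 -m creep '[[0,0,0,0,0],[0,0,0,0,0],[0,0,0,0,0],[0,0,0,0,0],[0,0,0,0,0],[0,0,0,0,0],[0,0,0,0,0],[0,0,0,0,0]]'
```

```text
time_s: 4.6
tcp_pos: [0.4428, -0.3554, 0.0409]
ee_rot: [[-0.001, -0.276, 0.961], [-0.001, 0.961, 0.276], [-1.0, -0.001, -0.001]]
wrist_force: [-0.3, 0.4, 1.0]
gripper_width: 1.002
time_s: 5.4
tcp_pos: [0.4428, -0.3554, 0.0408]
ee_rot: [[-0.001, -0.276, 0.961], [-0.001, 0.961, 0.276], [-1.0, -0.0, -0.001]]
wrist_force: [-0.8, 0.2, -0.3]
gripper_width: 0.358
```

```bash
python3 -m creep '[[0,0,0,0,0],[0,0,0,0,0],[0,0,0,0,0],[0,0,0,5,0],[0,0,0,15,0],[0,0,0,30,0],[0,0,0,40,0],[0,0,0,40,0]]'
python3 - <<'E'
from h import *
s=sense();print(s["gripper_width"],s["wrist_force"],s["moment"])
p=capture("scene");c=p["image"][100:340,30:330]
cv2.imwrite("pics/scene2.png",np.clip(cv2.resize(c,None,fx=2.5,fy=2.5,interpolation=2)*1.5,0,255).astype(np.uint8))
E
```

```text
time_s: 6.2
tcp_pos: [0.4437, -0.3558, 0.0826]
ee_rot: [[0.003, -0.277, 0.961], [-0.002, 0.961, 0.277], [-1.0, -0.003, 0.002]]
wrist_force: [-0.1, -0.2, -6.6]
gripper_width: 0.269
0.2686590043645445 [-0.06937178 -0.18325552 -6.56725845] [-0.00770697 -0.34139784  0.02018987]
```

View pics/scene2.png

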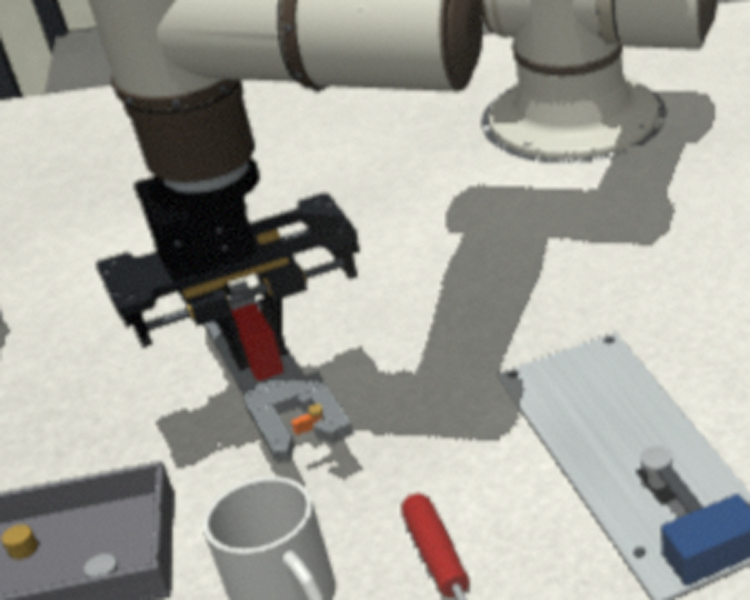

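Lifted, with weight 6.6 N. Now I'll carry it to behind the pin over the deck at about 45 mm clearance, then measure.

```bash
python3 -m creep '[[0,0,20,20,-0.01],[0,2,50,30,-0.02],[0,8,90,30,-0.03],[0,14,130,30,-0.04],[0,20,170,30,-0.04],[0,26,210,25,-0.04],[0,32,245,20,-0.04],[0,34,259,15,-0.04]]'
cat > look.py <<'E'
from h import *
import sys
np.set_printoptions(precision=4,suppress=True)
tag=sys.argv[1];s=sense();R=s["ee_rot"];print(s["time_s"],s["tcp_pos"],"yaw",np.degrees(np.arctan2(R[1,1],R[0,1]))-90,s["wrist_force"],s["moment"],s["gripper_width"])
for n in("top","scene"):
    p=capture(n)
    c=p["image"][150:310,300:480] if n=="top" else p["image"][150:350,180:380]
    k=4 if n=="top" else 3
    cv2.imwrite(f"pics/{n}_{tag}.png",np.clip(cv2.resize(c,None,fx=k,fy=k,interpolation=2)*1.5,0,255).astype(np.uint8)[:600,:800])
    zb=s["tcp_pos"][2]-.0405
    for t,z in(("lamp",zb),("lamp_mouth",zb+.007),("pin_mid",.015),("anchor",0)):
        for m in mark_of(p,t)[:1]: print(n,t,m["centre"],round(m["confidence"],2),on_z(p,m["centre"],z))
    np.savez(f"{n}_{tag}.npz",im=p["image"],C=cloud(p))
E
python3 look.py a
```

```text
time_s: 7.05
tcp_pos: [0.4772, -0.0938, 0.0961]
ee_rot: [[0.001, -0.24, 0.971], [-0.001, 0.971, 0.24], [-1.0, -0.001, 0.001]]
wrist_force: [0.1, -0.6, -6.2]
gripper_width: 0.277
7.05 [ 0.4772 -0.0938  0.0961] yaw 13.895505960411413 [ 0.1389 -0.6458 -6.189 ] [-0.0227 -0.2274 -0.0491] 0.27689272281718996
top lamp_mouth [371.4, 227.1] 0.8 [ 0.5857 -0.0685  0.0626]
top pin_mid [368.7, 210.6] 0.61 [ 0.6382 -0.0622  0.015 ]
top anchor [366.9, 212.3] 0.74 [ 0.6372 -0.0589  0.    ]
scene lamp [271.3, 250.7] 0.65 [ 0.5496 -0.0815  0.0556]
scene lamp_mouth [280.0, 259.2] 0.61 [ 0.5896 -0.0716  0.0626]
scene pin_mid [293.0, 289.8] 0.73 [ 0.6361 -0.0581  0.015 ]
scene anchor [295.5, 294.6] 0.87 [ 0.6362 -0.0535  0.    ]
```

View pics/top_a.png

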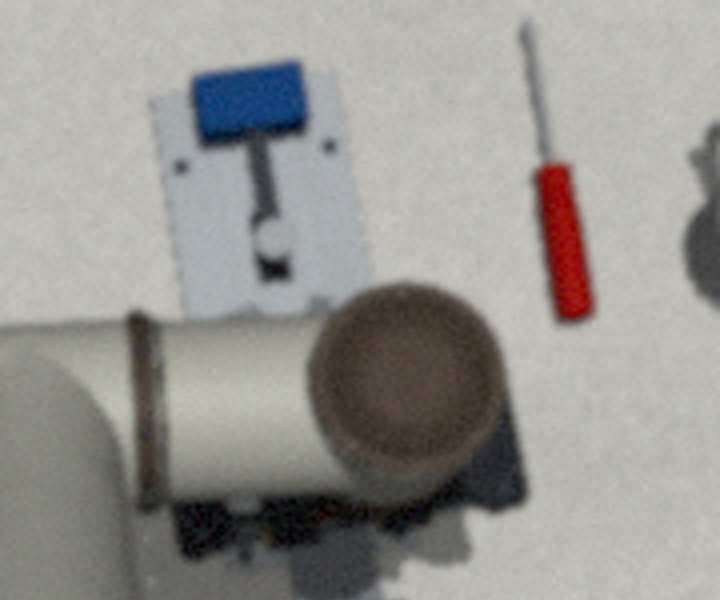

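View pics/scene_a.png

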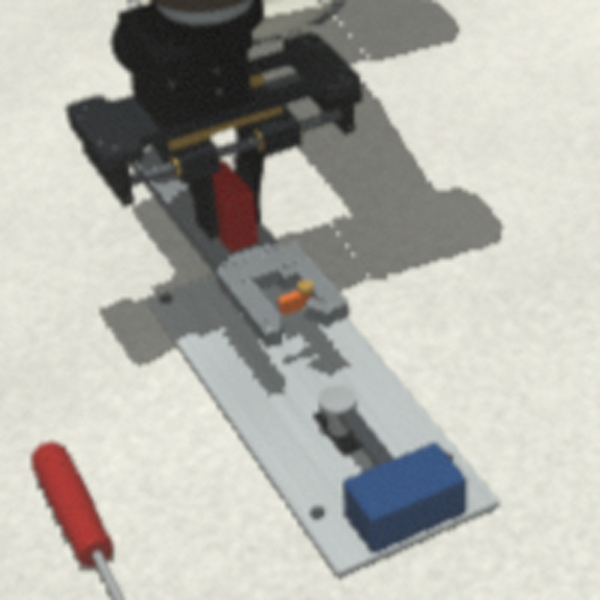

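```bash
python3 - <<'E'
import numpy as np,cv2
np.set_printoptions(precision=4,suppress=True)
for n in("top","scene"):
    C=np.load(n+"_a.npz")["C"];x,y,z=C[...,0],C[...,1],C[...,2]
    m=(z>.055)&(z<.082)&(x>.51)&(x<.62)&(y>-.16)&(y<.02)
    P=C[m];A=np.c_[P,np.ones(len(P))]
    cc=np.linalg.lstsq(np.c_[P[:,:2],np.ones(len(P))],P[:,2],rcond=None)[0]
    res=P[:,2]-np.c_[P[:,:2],np.ones(len(P))]@cc
    print(n,len(P),"plane",cc,"std",res.std(),cv2.minAreaRect((P[:,:2]*1000).astype(np.float32)))
    # lateral extents of hook in the deck frame (yaw 13.6)
    t=np.radians(13.6);u=P[:,:2]@[np.cos(t),np.sin(t)];v=P[:,:2]@[-np.sin(t),np.cos(t)]
    k=(abs(res)<.004)
    for lo in np.arange(.49,.60,.01):
        q=k&(u>=lo)&(u<lo+.01)
        if q.sum()>4: print("  u",round(lo,3),np.percentile(v[q],[2,98]), (P[q,2]).mean())
    print(" umax",np.percentile(u[k],99))
    # pin head
    m=(z>.033)&(z<.045)&(x>.615)&(x<.67)&(y>-.09)&(y<-.03);im=np.load(n+"_a.npz")["im"]
    P=C[m];g=im[m].mean(1);u=P[:,:2]@[np.cos(t),np.sin(t)];v=P[:,:2]@[-np.sin(t),np.cos(t)]
    print(" head",len(P));
    for lo in np.arange(.59,.66,.005):
        q=(u>=lo)&(u<lo+.005)
        if q.sum(): print("  ",round(lo,3),q.sum(),v[q].min(),v[q].max(),g[q].mean())
E
```

```text
top 44 plane [-0.1633 -0.0441  0.1608] std 0.0029985719725283645 ((583.940185546875, -62.813045501708984), (10.50141716003418, 63.67789840698242), 10.930444717407227)
  u 0.54 [-0.2284 -0.2147] 0.06865731873519887
  u 0.55 [-0.2296 -0.1677] 0.0679851498760387
 umax 0.5572762252410774
 head 111
   0.59 8 -0.2099816954256943 -0.2000293060089601 80.95833333333333
   0.595 14 -0.21615825029155014 -0.19588592579611988 98.99999999999999
   0.6 19 -0.21880019477863832 -0.19413569323365343 107.43859649122807
   0.605 17 -0.21731147293247166 -0.19398350685461183 106.49019607843138
   0.61 11 -0.21550602543567435 -0.19760857960442108 105.27272727272727
   0.615 8 -0.20899431424291606 -0.20169960852049956 74.54166666666667
   0.62 10 -0.21223265884674422 -0.20215908797515456 52.06666666666668
   0.625 8 -0.21046423597305725 -0.2008710697186774 52.08333333333333
   0.63 8 -0.21141255252367527 -0.20092480843572444 50.91666666666667
   0.635 8 -0.2120224710861971 -0.20031551951676604 55.0
scene 812 plane [-0.038   0.0139  0.0902] std 0.003983213171272496 ((549.2532348632812, -76.61356353759766), (
[... 502 characters left out ...]
8 -0.21739430239627364 -0.1991441960436975 117.74074074074075
   0.6 20 -0.21976184633630905 -0.19654483568308634 116.81666666666668
   0.605 24 -0.2213901580491156 -0.1957202702263174 112.90277777777779
   0.61 26 -0.2200540593238305 -0.19683079853584418 109.65384615384616
   0.615 14 -0.21613917750433964 -0.20172978653386983 86.40476190476188
   0.62 12 -0.2142062596944955 -0.2013991306886532 62.97222222222223
   0.625 12 -0.21381725148618025 -0.20188091196062571 58.694444444444436
   0.63 12 -0.2138879539829638 -0.2005677055381974 60.99999999999999
   0.635 9 -0.21327553898236384 -0.20289179409392682 58.407407407407405
   0.64 1 -0.20363947819462253 -0.20363947819462253 59.666666666666664
```

The arm had been settling between readings, so I'll lower to just above the deck, let it settle, and re-measure relative to the pin.

```bash
python3 -m creep '[[0,0,0,-8,0],[0,0,0,-16,0],[0,0,0,-24,0],[0,0,0,-32,0],[0,0,0,-38,0],[0,0,0,-42,0],[0,0,0,-42,0],[0,0,0,-42,0]]'
python3 look.py b
cat > rel.py <<'E'
import numpy as np,cv2,sys
np.set_printoptions(precision=4,suppress=True)
zt=float(sys.argv[2])
for n in("top","scene"):
    D=np.load(f"{n}_{sys.argv[1]}.npz");C=D["C"];x,y,z=C[...,0],C[...,1],C[...,2]
    t=np.radians(13.6);u=x*np.cos(t)+y*np.sin(t);v=-x*np.sin(t)+y*np.cos(t)
    off={"top":-.0007,"scene":.0009}[n]
    m=(abs(z-off-zt)<.005)&(u>.47)&(u<.64)&(v>-.26)&(v<-.15)
    for lo in np.arange(.47,.64,.01):
        q=m&(u>=lo)&(u<lo+.01)
        if q.sum()>4: print(n,"u",round(lo,3),np.percentile(v[q],[2,98]),z[q].mean())
    print(" umax",np.percentile(u[m],99) if m.sum() else None)
    g=D["im"].mean(2)
    h=(z>.033)&(z<.045)&(u>.585)&(u<.65)&(v>-.235)&(v<-.18)&(g>85)
    if h.sum(): print(" head u,v mid",(u[h].min()+u[h].max())/2,(v[h].min()+v[h].max())/2,"mean",u[h].mean(),v[h].mean(),"v pct",np.percentile(v[h],[2,98]),"u pct",np.percentile(u[h],[2,98]))
E
python3 rel.py b 0.0265
```

```text
time_s: 8.35
tcp_pos: [0.4772, -0.0971, 0.0547]
ee_rot: [[0.001, -0.236, 0.972], [-0.001, 0.972, 0.236], [-1.0, -0.001, 0.001]]
wrist_force: [-0.4, -0.1, -6.6]
gripper_width: 0.274
8.35 [ 0.4772 -0.0971  0.0547] yaw 13.663886196113296 [-0.3887 -0.1012 -6.597 ] [ 0.0325 -0.2791 -0.0391] 0.2740597820893587
top lamp_mouth [371.8, 228.8] 0.83 [ 0.5908 -0.0727  0.0212]
top pin_mid [371.3, 209.1] 0.75 [ 0.6426 -0.0685  0.015 ]
top anchor [366.3, 212.7] 0.83 [ 0.6361 -0.0575  0.    ]
scene lamp [274.6, 264.7] 0.96 [ 0.5486 -0.0769  0.0142]
scene lamp_mouth [284.2, 271.2] 0.76 [ 0.5826 -0.0634  0.0212]
scene pin_mid [291.0, 291.5] 0.52 [ 0.6396 -0.0632  0.015 ]
scene anchor [293.9, 295.9] 0.76 [ 0.6389 -0.0575  0.    ]
top u 0.54 [-0.2332 -0.1779] 0.0266591730505064
top u 0.55 [-0.2324 -0.1715] 0.026789720954223953
 umax 0.6259453380937755
 head u,v mid 0.606194357073866 -0.20575826295435812 mean 0.604864174159871 -0.20649298019031337 v pct [-0.2169 -0.1948] u pct [0.5953 0.6159]
scene u 0.47 [-0.2342 -0.1752] 0.029117571128559026
scene u 0.48 [-0.2359 -0.1727] 0.02883313303115996
scene u 0.49 [-0.2359 -0.1744] 0.02854258462730857
scene u 0.5 [-0.2362 -0.173 ] 0.02855831417675571
scene u 0.51 [-0.235 -0.172] 0.028865529189824834
scene u 0.52 [-0.236  -0.1742] 0.02866204425554249
scene u 0.53 [-0.2349 -0.1732] 0.02884886853004979
scene u 0.54 [-0.2356 -0.1733] 0.028802296321174488
scene u 0.55 [-0.2353 -0.1726] 0.02756706681996547
scene u 0.61 [-0.2155 -0.1991] 0.02834623669749133
 umax 0.6073872212648049
 head u,v mid 0.6154183166592151 -0.2083009453924342 mean 0.6064130013312014 -0.20804032991976565 v pct [-0.2199 -0.197 ] u pct [0.592 0.622]
```

View pics/scene_b.png

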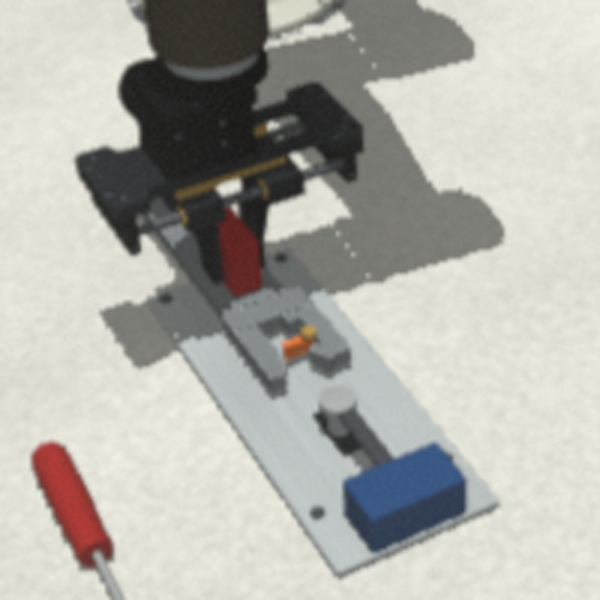

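The lamp and pin centrelines agree within 0.5 mm in both views: -208.3 against -208.1 in scene, -206 against -206 in top. The foot is level, and the pin is about 98 mm ahead of the lamp origin. Setting down, then sliding.

```bash
python3 -m creep '[[0,0,0,-2,0],[0,0,0,-4,0],[0,0,0,-5,0],[0,0,0,-5.5,0],[0,0,0,-6,0],[0,0,0,-6,0],[0,0,0,-6,0],[0,0,0,-6,0]]'
python3 -m creep '[[0,5,1.2,0,0],[0,11,2.7,0,0],[0,18,4.4,0,0],[0,25,6,0,0],[0,32,7.7,0,0],[0,39,9.4,0,0],[0,45,10.9,0,0],[0,45,10.9,0,0]]'
python3 look.py c; python3 rel.py c 0.022
```

```text
time_s: 9.65
tcp_pos: [0.4771, -0.0972, 0.0489]
ee_rot: [[0.002, -0.236, 0.972], [-0.001, 0.972, 0.236], [-1.0, -0.001, 0.001]]
wrist_force: [-0.9, -0.3, -3.7]
gripper_width: 0.274
time_s: 10.45
tcp_pos: [0.5237, -0.086, 0.049]
ee_rot: [[0.004, -0.237, 0.972], [-0.001, 0.972, 0.237], [-1.0, -0.002, 0.003]]
wrist_force: [1.4, 0.3, -3.2]
gripper_width: 0.275
10.45 [ 0.5237 -0.086   0.049 ] yaw 13.687010610645103 [ 1.4003  0.2967 -3.1638] [ 0.0347 -0.2107  0.004 ] 0.27514813132975774
top lamp_mouth [200.0, 263.5] 0.6 [0.4687 0.3421 0.0155]
top pin_mid [371.3, 210.9] 0.43 [ 0.638  -0.0688  0.015 ]
top anchor [367.8, 213.3] 0.59 [ 0.6348 -0.0614  0.    ]
scene lamp [282.6, 279.2] 0.75 [ 0.5922 -0.0699  0.0085]
scene lamp_mouth [292.5, 287.8] 0.78 [ 0.6306 -0.0577  0.0155]
scene pin_mid [291.7, 289.9] 0.59 [ 0.6356 -0.0607  0.015 ]
scene anchor [294.8, 297.9] 0.95 [ 0.645  -0.0572  0.    ]
 umax None
 head u,v mid 0.6105404403519392 -0.20611652428967878 mean 0.6094216389371396 -0.2076051412679839 v pct [-0.2171 -0.1949] u pct [0.604  0.6156]
scene u 0.47 [-0.2331 -0.225 ] 0.022084523938447
[... 191 characters left out ...]
066281148768106
scene u 0.52 [-0.2344 -0.1742] 0.02298734449076815
scene u 0.53 [-0.2357 -0.1736] 0.022822788644435533
scene u 0.54 [-0.2352 -0.172 ] 0.022506516303232218
scene u 0.55 [-0.2359 -0.173 ] 0.022321407550490138
scene u 0.56 [-0.2347 -0.1723] 0.023115745278340975
scene u 0.57 [-0.2345 -0.1727] 0.023214151550698354
scene u 0.58 [-0.236  -0.1732] 0.02282171067179818
scene u 0.59 [-0.2355 -0.1722] 0.022782525640467483
scene u 0.6 [-0.2318 -0.1734] 0.02148041405575547
scene u 0.61 [-0.2134 -0.2081] 0.022591168132610886
 umax 0.6094647173301357
 head u,v mid 0.6207947620671892 -0.20797232627880735 mean 0.6068349002496025 -0.2079255229829568 v pct [-0.2197 -0.1972] u pct [0.5932 0.637 ]
```

View pics/scene_c.png

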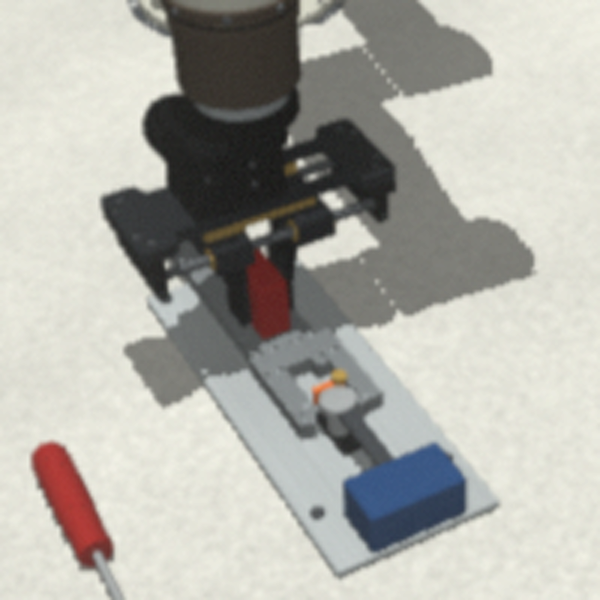

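View pics/top_c.png

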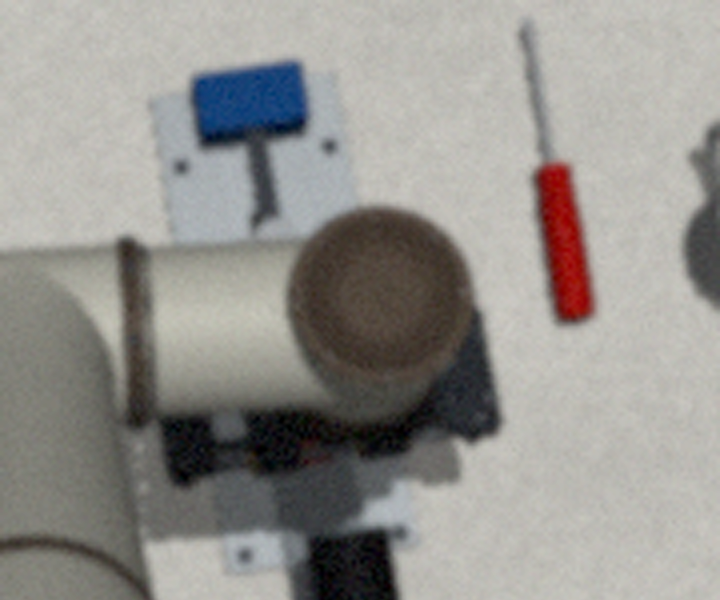

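The scene view shows the foot flat on the deck with the pin head (338,400) between the lips and the latch just short of it. About 18 mm to latch contact.

```bash
python3 -m creep '[[0,2,0.5,0,0],[0,4,1,0,0],[0,6,1.4,0,0],[0,8,1.9,0,0],[0,10,2.4,0,0],[0,12,2.9,0,0],[0,12,2.9,0,0],[0,12,2.9,0,0]]'
python3 -m creep '[[0,1,0.2,0,0],[0,2,0.5,0,0],[0,3,0.7,0,0],[0,4,1,0,0],[0,5,1.2,0,0],[0,6,1.4,0,0],[0,6,1.4,0,0],[0,6,1.4,0,0]]'
python3 -m creep '[[0,1,0.2,0,0],[0,2,0.5,0,0],[0,3,0.7,0,0],[0,4,1,0,0],[0,4,1,0,0],[0,4,1,0,0],[0,4,1,0,0],[0,4,1,0,0]]'
```

```text
time_s: 11.75
tcp_pos: [0.5344, -0.0833, 0.0489]
ee_rot: [[0.003, -0.236, 0.972], [-0.001, 0.972, 0.236], [-1.0, -0.002, 0.002]]
wrist_force: [-0.0, -0.2, -4.4]
gripper_width: 0.272
time_s: 12.55
tcp_pos: [0.5407, -0.0819, 0.049]
ee_rot: [[0.003, -0.236, 0.972], [-0.001, 0.972, 0.236], [-1.0, -0.002, 0.003]]
wrist_force: [0.1, -0.1, -3.3]
gripper_width: 0.272
time_s: 13.35
tcp_pos: [0.542, -0.0815, 0.0488]
ee_rot: [[-0.002, -0.235, 0.972], [-0.001, 0.972, 0.235], [-1.0, -0.001, -0.003]]
wrist_force: [-6.1, -1.5, 1.4]
gripper_width: 0.271
```

Contact at the expected place, 6 N, with the arm compliant at about 2.3 N/mm. I'll continue in small steps, watching force.

```bash
python3 -m creep '[[0,2,0.5,0,0],[0,3,0.7,0,0],[0,4,1,0,0],[0,5,1.2,0,0],[0,5,1.2,0,0],[0,6,1.4,0,0],[0,6,1.4,0,0],[0,6,1.4,0,0]]'
```

```text
time_s: 14.15
tcp_pos: [0.544, -0.0809, 0.0488]
ee_rot: [[-0.011, -0.235, 0.972], [-0.002, 0.972, 0.235], [-1.0, 0.0, -0.011]]
wrist_force: [-10.5, -1.4, 5.1]
gripper_width: 0.275
```

```bash
python3 -m creep '[[0,3,0.7,1,0],[0,4,1,1,0],[0,5,1.2,1,0],[0,6,1.4,1,0],[0,7,1.7,1,0],[0,7,1.7,1,0],[0,7,1.7,1,0],[0,7,1.7,1,0]]'
python3 look.py d|head -1
```

```text
time_s: 14.95
tcp_pos: [0.5458, -0.08, 0.0488]
ee_rot: [[-0.022, -0.234, 0.972], [-0.003, 0.972, 0.234], [-1.0, 0.002, -0.022]]
wrist_force: [-9.4, -1.6, 1.6]
gripper_width: 0.272
14.95 [ 0.5458 -0.08    0.0488] yaw 13.506954030692015 [-9.4399 -1.5546  1.6439] [-0.2719  2.449   0.1024] 0.2722539235164411
```

View pics/scene_d.png

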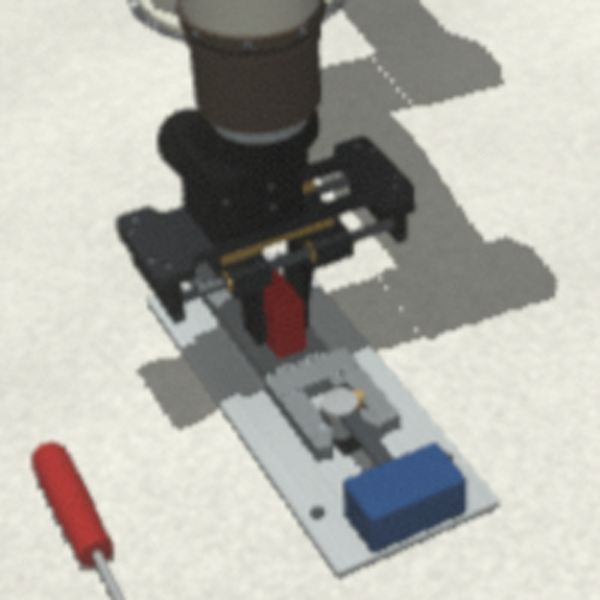

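The tool tilts a little under load, and that drift adds up per call because each call starts from the measured pose. The foot stays flat. I'll use fewer, firmer calls, still bounded below 20 N.

```bash
python3 -m creep '[[0,5,1.2,0.5,0],[0,7,1.7,0.5,0],[0,8,1.9,0.5,0],[0,9,2.2,0.5,0],[0,10,2.4,0.5,0],[0,10,2.4,0.5,0],[0,10,2.4,0.5,0],[0,10,2.4,0.5,0]]'
python3 -c "
from h import *
s=sense();print(s['wrist_force'],s['moment'],s['joints'])"
```

```text
time_s: 16.25
tcp_pos: [0.5496, -0.0788, 0.0488]
ee_rot: [[-0.036, -0.232, 0.972], [-0.005, 0.973, 0.232], [-0.999, 0.004, -0.036]]
wrist_force: [-13.5, -0.7, 4.5]
gripper_width: 0.276
[-13.51838071  -0.67471795   4.46097744] [-0.4883921   3.20591409  0.11912541] [ 8.54535862e+00  2.84234641e+01 -2.11763503e+01 -6.07330942e-02
 -4.24549587e+01 -8.50598699e+01]
```

```bash
python3 -m creep '[[0,6,1.2,0.5,0],[0,8,1.7,0.5,0],[0,9,2,0.5,0],[0,10,2.2,0.5,0],[0,11,2.4,0.5,0],[0,11,2.4,0.5,0],[0,12,2.6,0.5,0],[0,12,2.6,0.5,0]]'
python3 - <<'E'
from h import *
print(sense()['wrist_force'])
p=capture("scene");C=cloud(p);np.savez("scene_e.npz",im=p["image"],C=C);np.savez("top_e.npz",im=p["image"],C=C)
cv2.imwrite("pics/scene_e.png",np.clip(cv2.resize(p["image"][190:350,200:380],None,fx=4,fy=4,interpolation=2)*1.5,0,255).astype(np.uint8)[:600,:800])
E
python3 rel.py e 0.022 | sed -n '/^scene/,$p'
```

```text
time_s: 17.05
tcp_pos: [0.5541, -0.0775, 0.0488]
ee_rot: [[-0.052, -0.231, 0.971], [-0.006, 0.973, 0.231], [-0.999, 0.006, -0.052]]
wrist_force: [-15.3, -0.3, 7.9]
gripper_width: 0.275
[-15.2671264   -0.28836416   7.94463306]
scene u 0.47 [-0.2324 -0.2153] 0.02258675770043442
scene u 0.48 [-0.2321 -0.2184] 0.022665295479989734
scene u 0.49 [-0.2329 -0.2215] 0.022676765137434347
scene u 0.5 [-0.2323 -0.2253] 0.023744171586251476
scene u 0.51 [-0.2323 -0.2243] 0.022613983345596812
scene u 0.52 [-0.232  -0.1827] 0.0223417712554199
scene u 0.53 [-0.2324 -0.1828] 0.023222646441826353
scene u 0.54 [-0.232  -0.1839] 0.023125149575159622
scene u 0.55 [-0.2322 -0.175 ] 0.022761978053469214
scene u 0.56 [-0.2341 -0.1729] 0.022895895766017298
scene u 0.57 [-0.2342 -0.1716] 0.022500726947217633
scene u 0.58 [-0.2346 -0.1732] 0.022672216879838742
scene u 0.59 [-0.2352 -0.1724] 0.022787072006637786
scene u 0.6 [-0.2351 -0.172 ] 0.022482991746385003
scene u 0.61 [-0.235  -0.1723] 0.02271649248047187
scene u 0.62 [-0.2345 -0.1731] 0.022942905622314987
scene u 0.63 [-0.2351 -0.1728] 0.02190669839689887
 umax 0.6355968675254683
 head u,v mid 0.611147116343223 -0.20728845390735662 mean 0.6112667710251191 -0.20788546848102607 v pct [-0.2187 -0.196 ] u pct [0.5991 0.6228]
```

View pics/scene_e.png

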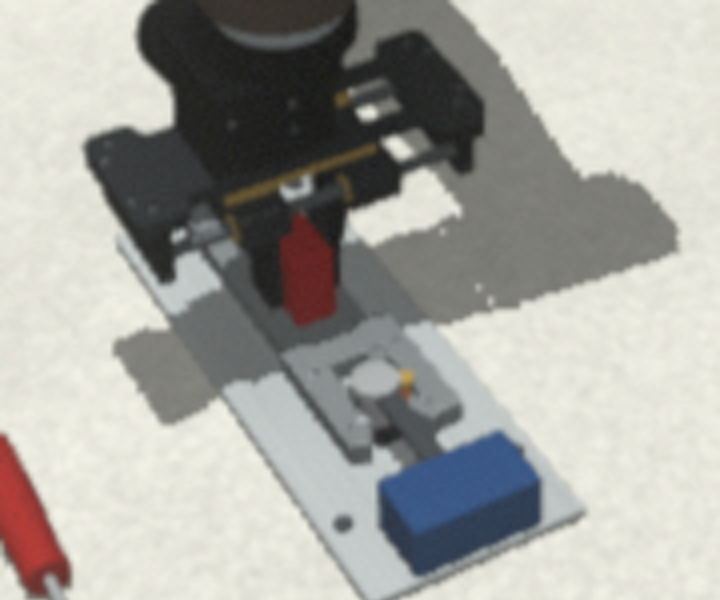

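The foot stays flat and the pin has travelled to about +4.5 mm (roughly 13 N). The pin is at lamp x≈26 with the latch opening. Continuing.

```bash
python3 -m creep '[[0,7,1.5,1.5,0],[0,9,2,1.5,0],[0,10,2.2,1.5,0],[0,11,2.4,1.5,0],[0,12,2.6,1.5,0],[0,12,2.6,1.5,0],[0,13,2.8,1.5,0],[0,13,2.8,1.5,0]]'
```

```text
time_s: 17.9
tcp_pos: [0.559, -0.0754, 0.0489]
ee_rot: [[-0.07, -0.23, 0.971], [-0.007, 0.973, 0.231], [-0.997, 0.009, -0.07]]
wrist_force: [-15.9, 0.1, 4.3]
gripper_width: 0.27
```

```bash
python3 -m creep '[[0,7,0.2,1.5,0],[0,9,0.7,1.5,0],[0,10,0.9,1.5,0],[0,11,1.1,1.5,0],[0,12,1.3,1.5,0],[0,12,1.3,1.5,0],[0,13,1.5,1.5,0],[0,13,1.5,1.5,0]]'
```

```text
time_s: 18.7
tcp_pos: [0.5644, -0.0744, 0.049]
ee_rot: [[-0.087, -0.23, 0.969], [-0.008, 0.973, 0.23], [-0.996, 0.013, -0.087]]
wrist_force: [-14.7, 1.8, 2.4]
gripper_width: 0.274
```

```bash
python3 -m creep '[[0,7,1.2,1.5,0],[0,9,1.7,1.5,0],[0,10,2,1.5,0],[0,11,2.2,1.5,0],[0,12,2.4,1.5,0],[0,12,2.4,1.5,0],[0,13,2.6,1.5,0],[0,13,2.6,1.5,0]]'
python3 - <<'E'
from h import *
p=capture("scene");C=cloud(p);np.savez("scene_f.npz",im=p["image"],C=C);np.savez("top_f.npz",im=p["image"],C=C)
cv2.imwrite("pics/scene_f.png",np.clip(cv2.resize(p["image"][190:350,200:380],None,fx=4,fy=4,interpolation=2)*1.5,0,255).astype(np.uint8)[:600,:800])
E
python3 rel.py f 0.022 | sed -n '/^scene/,$p'
```

```text
time_s: 19.5
tcp_pos: [0.5728, -0.0719, 0.0491]
ee_rot: [[-0.098, -0.229, 0.969], [-0.008, 0.973, 0.229], [-0.995, 0.015, -0.097]]
wrist_force: [-6.8, 2.5, -1.7]
gripper_width: 0.269
scene u 0.48 [-0.2304 -0.2185] 0.022518273171934333
scene u 0.49 [-0.2306 -0.2162] 0.02260814720326057
scene u 0.5 [-0.2302 -0.2171] 0.022100808751271423
scene u 0.51 [-0.2321 -0.2217] 0.02245267099266226
scene u 0.52 [-0.2304 -0.2235] 0.023107580240934827
scene u 0.53 [-0.2313 -0.195 ] 0.02201697922977529
scene u 0.54 [-0.2307 -0.1813] 0.022399144204886524
scene u 0.55 [-0.2301 -0.1817] 0.022959017350086038
scene u 0.56 [-0.2303 -0.1813] 0.02344686372283962
scene u 0.57 [-0.2298 -0.1711] 0.02323046508555292
scene u 0.58 [-0.2332 -0.171 ] 0.023415076089666722
scene u 0.59 [-0.2333 -0.1712] 0.023126381134679293
scene u 0.6 [-0.2335 -0.1713] 0.022839697019104245
scene u 0.61 [-0.2335 -0.1718] 0.022953491607231886
scene u 0.62 [-0.2333 -0.1715] 0.023405619209829052
scene u 0.63 [-0.2338 -0.1707] 0.022928705653114976
 umax 0.6387245555300164
 head u,v mid 0.6121159272265282 -0.20775009064225095 mean 0.6119638930686784 -0.20819458916563305 v pct [-0.2196 -0.1965] u pct [0.6009 0.624 ]
```

View pics/scene_f.png

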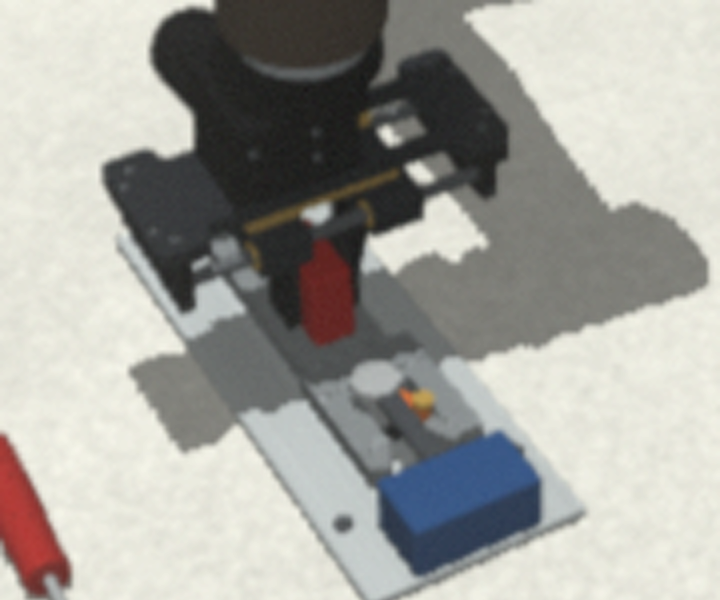

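The latch has swung in and the force has dropped to about 7 N. The pin is at lamp x≈7 and needs roughly 5 mm more.

```bash
python3 -m creep '[[0,4,0.8,0.5,0],[0,6,1.3,0.5,0],[0,7,1.5,0.5,0],[0,8,1.8,0.5,0],[0,9,2,0.5,0],[0,9,2,0.5,0],[0,10,2.2,0.5,0],[0,10,2.2,0.5,0]]'
python3 - <<'E'
from h import *
p=capture("scene");C=cloud(p);np.savez("scene_g.npz",im=p["image"],C=C);np.savez("top_g.npz",im=p["image"],C=C)
cv2.imwrite("pics/scene_g.png",np.clip(cv2.resize(p["image"][190:350,200:380],None,fx=4,fy=4,interpolation=2)*1.5,0,255).astype(np.uint8)[:600,:800])
E
python3 rel.py g 0.022 | tail -1
```

```text
time_s: 20.35
tcp_pos: [0.5798, -0.0702, 0.0491]
ee_rot: [[-0.105, -0.228, 0.968], [-0.008, 0.974, 0.228], [-0.994, 0.016, -0.104]]
wrist_force: [-8.1, -0.4, -0.3]
gripper_width: 0.275
 head u,v mid 0.6200754425941919 -0.20762624758939174 mean 0.6121433935495787 -0.20797764141104372 v pct [-0.2197 -0.197 ] u pct [0.6012 0.6238]
```

View pics/scene_g.png

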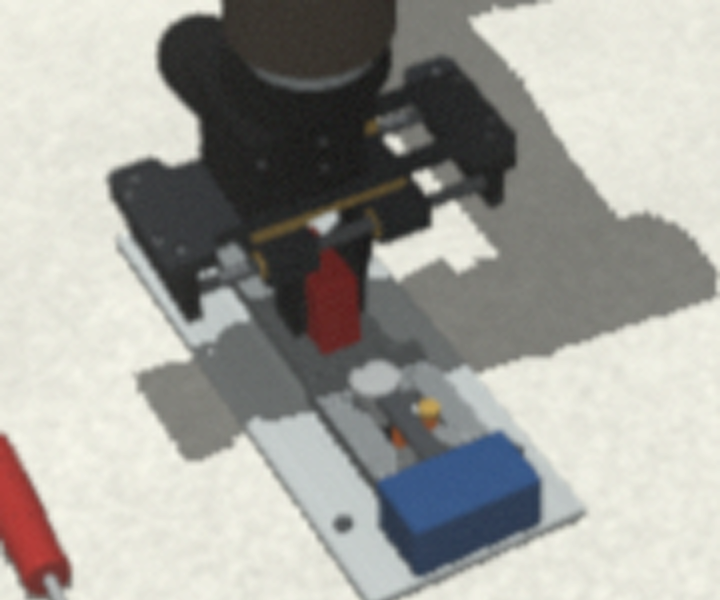

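The scene view now shows orange on both sides of the bar, at (397,437) and (430,410). The latch is shut across the throat and the pin is at the bottom (lamp origin u=0.612, pin 0.612). Now the pull-back: take up the 11 mm of play first.

```bash
python3 -m creep '[[0,-2,-0.5,0,0],[0,-4,-1,0,0],[0,-6,-1.4,0,0],[0,-8,-1.9,0,0],[0,-10,-2.4,0,0],[0,-11,-2.7,0,0],[0,-12,-2.9,0,0],[0,-12,-2.9,0,0]]'
```

```text
time_s: 21.2
tcp_pos: [0.5682, -0.073, 0.0493]
ee_rot: [[-0.103, -0.228, 0.968], [-0.008, 0.974, 0.228], [-0.995, 0.016, -0.103]]
wrist_force: [1.0, 0.4, -5.7]
gripper_width: 0.272
```

```bash
python3 -m creep '[[0,-1,-0.2,0,0],[0,-2,-0.5,0,0],[0,-3,-0.7,0,0],[0,-4,-1,0,0],[0,-5,-1.2,0,0],[0,-5,-1.2,0,0],[0,-5,-1.2,0,0],[0,-5,-1.2,0,0]]'
```

```text
time_s: 22.0
tcp_pos: [0.5649, -0.0739, 0.0498]
ee_rot: [[-0.099, -0.229, 0.968], [-0.008, 0.973, 0.229], [-0.995, 0.015, -0.099]]
wrist_force: [5.3, 1.8, -6.5]
gripper_width: 0.273
```

```bash
python3 -m creep '[[0,-3,-0.7,-0.5,0],[0,-5,-1.2,-0.8,0],[0,-6,-1.4,-0.8,0],[0,-7,-1.7,-0.8,0],[0,-7,-1.7,-0.8,0],[0,-7,-1.7,-0.8,0],[0,-7,-1.7,-0.8,0],[0,-7,-1.7,-0.8,0]]'
```

```text
time_s: 22.8
tcp_pos: [0.5623, -0.0749, 0.0505]
ee_rot: [[-0.089, -0.23, 0.969], [-0.007, 0.973, 0.231], [-0.996, 0.014, -0.088]]
wrist_force: [8.5, 1.9, -5.8]
gripper_width: 0.276
```

```bash
cat > pic.py <<'E'
from h import *
import sys
t=sys.argv[1]
np.set_printoptions(precision=4,suppress=True)
p=capture("scene");C=cloud(p)
print(sense()["time_s"],sense()["wrist_force"])
cv2.imwrite(f"pics/scene_{t}.png",np.clip(cv2.resize(p["image"][190:350,200:380],None,fx=4,fy=4,interpolation=2)*1.5,0,255).astype(np.uint8)[:600,:800])
x,y,z=C[...,0],C[...,1],C[...,2]-.0009
a=np.radians(13.6);u=x*np.cos(a)+y*np.sin(a);v=-x*np.sin(a)+y*np.cos(a)
for lo in np.arange(.45,.68,.02):
    q=(u>lo)&(u<lo+.02)&(v>-.229)&(v<-.219)&(z<.04)
    if q.sum()>3: print(round(lo,2),"foot top z (deck -y strip)",np.median(z[q]),q.sum())
g=p["image"].mean(2);h=(z>.032)&(z<.044)&(u>.58)&(u<.64)&(v>-.235)&(v<-.18)&(g>85)
print("head u",np.percentile(u[h],[2,50,98]))
E
python3 pic.py h
```

```text
22.85 [ 7.9952  2.7232 -4.8266]
0.45 foot top z (deck -y strip) 0.022664045402719612 7
0.47 foot top z (deck -y strip) 0.023302870684369214 25
0.49 foot top z (deck -y strip) 0.023360663914805856 27
0.51 foot top z (deck -y strip) 0.024214164640033297 24
0.53 foot top z (deck -y strip) 0.024381541571898157 46
0.55 foot top z (deck -y strip) 0.02419819584652112 32
0.57 foot top z (deck -y strip) 0.02437004660668469 30
0.59 foot top z (deck -y strip) 0.024480971134648043 42
0.61 foot top z (deck -y strip) 0.02466143786812559 35
0.63 foot top z (deck -y strip) 0.023251477916872775 49
0.67 foot top z (deck -y strip) 0.03968412852322774 4
head u [0.5929 0.6063 0.6177]
```

View pics/scene_h.png

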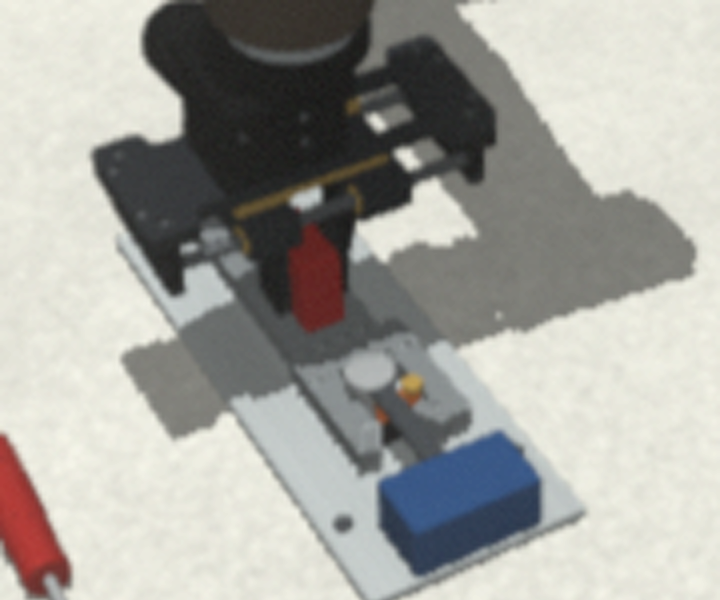

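The pin has followed the latch back (head 0.612 → 0.6055), so the latch is holding. The nose is up about 1 mm, so I'll press down slightly and pull a little harder.

```bash
python3 -m creep '[[0,-4,-1,-1.5,0],[0,-5,-1.2,-2,0],[0,-6,-1.4,-2,0],[0,-7,-1.7,-2,0],[0,-7,-1.7,-2,0],[0,-7,-1.7,-2,0],[0,-7,-1.7,-2,0],[0,-7,-1.7,-2,0]]'
```

```text
time_s: 23.65
tcp_pos: [0.5613, -0.0756, 0.0513]
ee_rot: [[-0.076, -0.233, 0.969], [-0.007, 0.972, 0.233], [-0.997, 0.011, -0.075]]
wrist_force: [10.1, 2.5, -1.6]
gripper_width: 0.269
```

```bash
python3 -m creep '[[0,-5,-1.2,-2,0],[0,-7,-1.7,-2.5,0],[0,-7.5,-1.8,-2.5,0],[0,-8,-1.9,-2.5,0],[0,-8,-1.9,-2.5,0],[0,-8,-1.9,-2.5,0],[0,-8,-1.9,-2.5,0],[0,-8,-1.9,-2.5,0]]'
```

```text
time_s: 24.45
tcp_pos: [0.5604, -0.0764, 0.052]
ee_rot: [[-0.06, -0.236, 0.97], [-0.007, 0.972, 0.236], [-0.998, 0.008, -0.06]]
wrist_force: [10.4, 3.7, -1.4]
gripper_width: 0.277
```

About 11 N axial held against the shut latch. Now relax, set the nose back down, and check.

```bash
python3 -m creep '[[0,0,0,-1,0],[0,1,0.2,-2,0],[0,2,0.5,-3,0],[0,3,0.7,-4,0],[0,3,0.7,-5,0],[0,3,0.7,-5,0],[0,3,0.7,-5,0],[0,3,0.7,-5,0]]'
python3 pic.py i
```

```text
time_s: 25.25
tcp_pos: [0.5625, -0.0764, 0.0488]
ee_rot: [[-0.062, -0.237, 0.97], [-0.008, 0.972, 0.237], [-0.998, 0.007, -0.062]]
wrist_force: [-3.0, 1.0, 11.4]
gripper_width: 0.276
25.3 [-2.5273  0.4416  9.3769]
0.45 foot top z (deck -y strip) 0.022508234151477968 7
0.47 foot top z (deck -y strip) 0.02249928812388625 27
0.49 foot top z (deck -y strip) 0.02204023730338135 21
0.51 foot top z (deck -y strip) 0.022315812878213947 19
0.53 foot top z (deck -y strip) 0.02441340242211133 63
0.55 foot top z (deck -y strip) 0.022132188571077915 30
0.57 foot top z (deck -y strip) 0.021754096789857968 32
0.59 foot top z (deck -y strip) 0.021754511448454316 33
0.61 foot top z (deck -y strip) 0.021814893456012518 37
0.63 foot top z (deck -y strip) 0.01392704485367331 46
0.67 foot top z (deck -y strip) 0.03961172381688173 5
head u [0.5927 0.6043 0.6155]
```

View pics/scene_i.png

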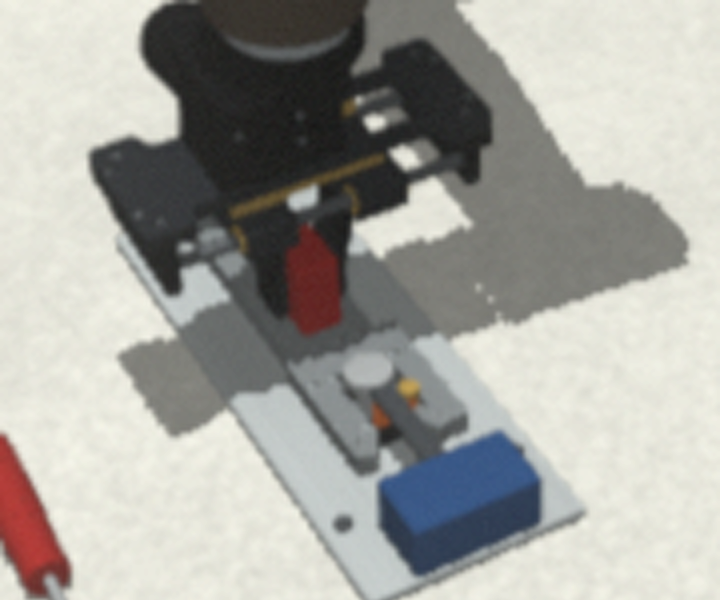

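Flat (22 mm throughout), with the latch still shut. Easing off the down-force, then opening and retreating along the tool axis.

```bash
python3 -m creep '[[0,0,0,0,0],[0,0,0,0,0],[0.9,0,0,0,0],[0.9,0,0,0,0],[0.9,0,0,0,0],[0.9,0,0,0,0],[0.9,0,0,0,0],[0.9,0,0,0,0]]'
python3 -m creep '[[0.9,0,0,0,0],[0.9,0,0,0,0],[0.9,0,0,2,0],[0.9,0.6,0,10,0],[0.9,1.5,0,25,0],[0.9,3,0,45,0],[0.9,4.5,0,75,0],[0.9,6,0,105,0]]'
```

```text
time_s: 26.1
tcp_pos: [0.5625, -0.0764, 0.0488]
ee_rot: [[-0.062, -0.237, 0.97], [-0.008, 0.972, 0.237], [-0.998, 0.007, -0.063]]
wrist_force: [0.8, -0.1, -0.4]
gripper_width: 0.732
time_s: 26.9
tcp_pos: [0.5683, -0.0765, 0.1553]
ee_rot: [[-0.063, -0.237, 0.969], [-0.009, 0.971, 0.237], [-0.998, 0.007, -0.063]]
wrist_force: [0.3, 0.5, -0.1]
gripper_width: 0.894
```

```bash
python3 -m creep '[[0.9,0,0,30,0],[0.9,0,0,60,0],[0.9,0,30,90,0],[0.9,-10,70,100,0],[0.9,-20,110,100,0],[0.9,-30,150,100,0],[0.9,-40,180,100,0],[0.9,-40,180,100,0]]'
python3 pic.py j
python3 - <<'E'
from h import *
np.set_printoptions(precision=4,suppress=True)
p=capture("top");cv2.imwrite("pics/top_j.png",p["image"])
cv2.imwrite("pics/top_jc.png",np.clip(cv2.resize(p["image"][150:300,320:500],None,fx=4,fy=4,interpolation=2)*1.5,0,255).astype(np.uint8))
for t,z in (("lamp",.008),("lamp_mouth",.015),("pin_mid",.015),("spare_lamp",0),("sign",0),("screwdriver",0),("mug",0),("tape",0)):
    for m in mark_of(p,t)[:1]: print(t,m["centre"],m["confidence"],on_z(p,m["centre"],z))
E
```

```text
time_s: 27.7
tcp_pos: [0.5274, 0.1064, 0.2563]
ee_rot: [[-0.061, -0.241, 0.968], [-0.008, 0.97, 0.241], [-0.998, 0.007, -0.061]]
wrist_force: [0.7, 0.1, 0.2]
gripper_width: 0.903
27.75 [ 0.4675  0.0925 -0.0938]
0.45 foot top z (deck -y strip) 0.02188660149686945 28
0.47 foot top z (deck -y strip) 0.02194375609585798 27
0.49 foot top z (deck -y strip) 0.02232067297478214 36
0.51 foot top z (deck -y strip) 0.02289657124072809 46
0.53 foot top z (deck -y strip) 0.02324409788697047 45
0.55 foot top z (deck -y strip) 0.022543352934224724 34
0.57 foot top z (deck -y strip) 0.022160690999909926 30
0.59 foot top z (deck -y strip) 0.021538416502803092 35
0.61 foot top z (deck -y strip) 0.022366663716981382 32
0.63 foot top z (deck -y strip) 0.01685215563694027 48
head u [0.5917 0.6045 0.6163]
lamp [368.9, 218.3] 0.83 [ 0.6201 -0.0646  0.008 ]
lamp_mouth [364.2, 197.6] 0.8 [ 0.671  -0.0486  0.015 ]
pin_mid [370.1, 211.8] 0.54 [ 0.6354 -0.0659  0.015 ]
sign [243.2, 178.3] 0.66 [ 0.6997  0.2644 -0.    ]
screwdriver [439.7, 196.2] 0.72 [ 0.6955 -0.2415  0.    ]
mug [483.1, 213.8] 0.71 [ 0.6587 -0.3535  0.    ]
tape [176.1, 191.0] 0.81 [0.6513 0.4315 0.    ]
```

View pics/top_jc.png

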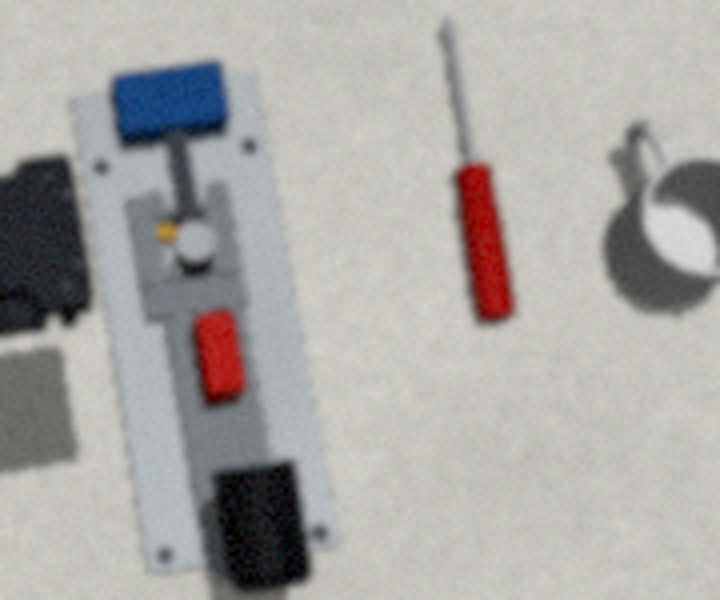

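View pics/scene_j.png

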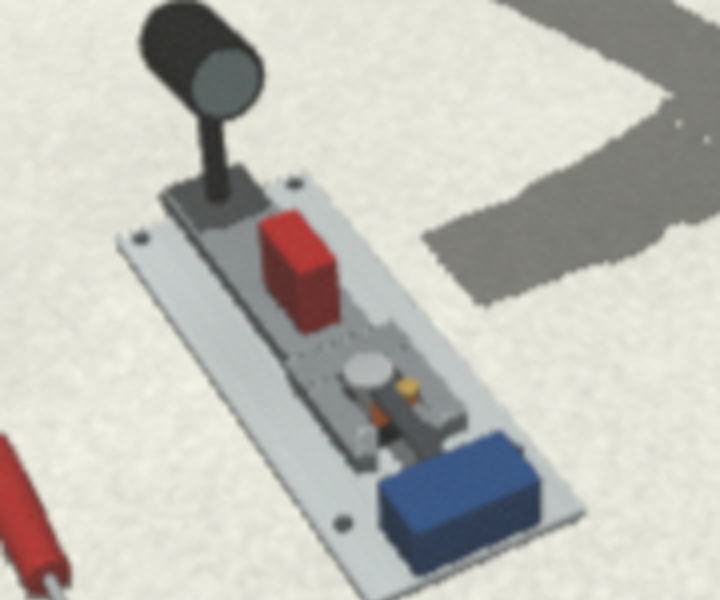

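View pics/top_j.png

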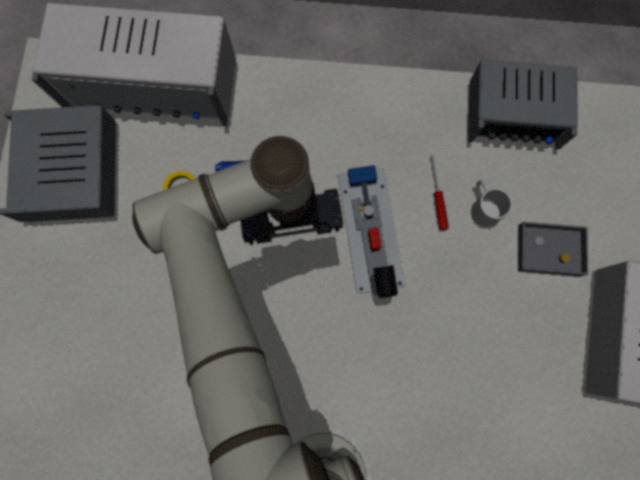

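```bash
python3 - <<'E'
from h import *
p=capture("scene");cv2.imwrite("pics/scene_full.png",p["image"])
E
```

```text
(no output)
```

View pics/scene_full.png

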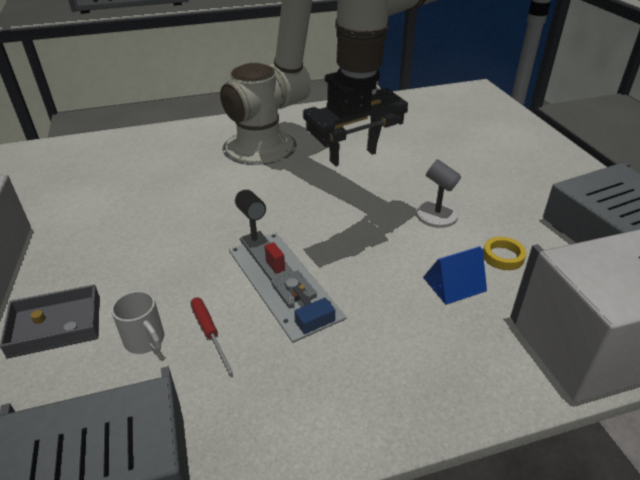

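The scene view shows the lamp on the deck at (275,265), latched, and the gripper clear at (355,120). The spare lamp (440,195), sign, tape, mug and screwdriver are all where they were.

```bash
python3 -c "
from station import *
print(finish_job())"
```

```text
the job is handed in; nothing more can be done
None
```

The spotlight is latched onto the pin and lying flat on the deck. I handed the job in after about 28 s with the gripper well clear.

- **Fitting:** I picked it up by the red block, set it flat on the deck behind the pin and slid it on. The highest push I read was about 16 N at the wrist, deck friction included. The last step bottomed the pin, and the pictures then showed orange on both sides of the pin's bar, so the latch had shut.
- **Pull test:** I pulled back for about 1.6 s, with wrist readings of 10.4 N and then 11 N. The latch held and drew the pin back from about 0.612 to 0.604 m along the deck. The pin itself saw perhaps 1 N less than that, because of deck friction.
- **Last checks:** The foot top measured about 22 mm above the table along its length, so it is flat. The latch was still shut and the bystanders looked unmoved. The network did not report the spare lamp in the last top view because the arm covered it, but it stood in place in the scene view.

**What did not go to plan:**
- **Gripper tilt:** The gripper tilted by up to 6° under the push, turning on the block while the foot stayed flat.
- **Nose lift:** During the pull, the nose rose by 1 mm or more. I pressed it flat again before letting go.
- **Force readings:** I read forces only at the end of each 0.8 s move, so short peaks in between were not seen.

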